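# Hang the taller sample pail on the hanging scale

### The job

Weigh the taller of the two steel pails: while it stays standing on the worktop, swing its folded-down wire bail fully upright, then lift the pail by the bail well clear of the worktop and hang it on the scale's fork, the bail wire resting in the dips of both prongs, one either side of the black sleeve. Let go so that it hangs level, free and still. Keep the pail upright all the way and leave the short pail, the dropper bottle and the beaker where they are.

Things in the scene. Friction and masses are not known exactly. Their poses are not given: they have to be found in the camera images.
- tall_pail: The taller of two open steel pails: 66 mm high, 75 mm across the rim, 62 mm at the foot, wall 2.5 mm, 0.2 to 0.4 kg, loose. Origin: centre of its underside; z up; y along the bail's hinge line, which runs across the pail through its axis 56 mm above the underside; the bail is folded down towards its +x.
- tall_pail_bail (a joint): Hinge angle of its bail in rad: 0 upright, positive folded towards the pail's +x, stops at +/-1.5, starts at 1.1 to 1.48. Slightly stiff (0.015 N m), so it roughly stays where left; pushing on the bail towards the hinge line can tip the pail. 4 mm round wire, a flat-topped arch 88 mm wide over its legs, its straight top 62 mm long and 78 mm from the hinge line.
- tall_pail_grip (a point): Centre of the black sleeve in the middle of the bail's straight top, 78 mm from the hinge line. The sleeve is 26 mm long (along the pail's y) and 10 mm in diameter and turns on the wire with a slight drag (0.006 N m); 18 mm of bare straight wire at each end. With the bail upright this point is 134 mm above the pail's underside. Frame: y along the sleeve, z from the hinge line to the sleeve.
- scale: Hanging scale, fixed: grey base box 150 x 110 mm with a steel disc, top at 33 mm; 14 mm column, its head 20 x 62 mm, up to 234 mm; a fork of two level prongs at that height. Origin: under the column, on the worktop; prongs point to -x, base reaches -135 to +15 mm in x. The pail is too wide to come down past the prongs: bring it in from their tips, bail above them, pail below.
- fork_seat (a point): Where the sleeve's centre comes to rest when hung: midway between the prongs, over their dips, 80 mm from the column axis, 223 mm above the worktop. Axes as the scale's; the sleeve must lie along y. Prongs: 7 mm round bar, axes 23 mm either side of this point; dips flat for 16 mm, 10 mm deep on the column side, the open tip rising 18 mm (top 240 mm above the worktop, 22 mm out from this point).
- short_pail: The shorter pail, leave alone: same diameters, but 46 mm high, own bail folded down too. Origin: centre of its underside; its bail folds towards its +x and reaches 83 mm from its axis.
- bottle_near: Dropper bottle, leave alone: 33 mm across, 95 mm high, loose, black dropper cap. Origin: centre of its underside.
- beaker_back: Small glass beaker with a plastic pipette standing in it, leave alone: 45 mm across, 105 mm high in all, loose. Origin: centre of its underside.

How it is judged:
On the way, in this order (a step that is already met when the one before it is completed fails the run):
1. the tall pail's bail is upright (within 0.25 rad) while the pail still stands on the worktop, level (value of joint tall_pail_bail between -0.25 and 0.25 rad and height (world z) of tall_pail below 0.015 m and angle between tall_pail's own z axis and vertical below 0.15 rad), for 0.1 s.
2. the pail is lifted by the bail, its underside more than 40 mm above the worktop and clear of it (height (world z) of tall_pail above 0.04 m and angle between tall_pail's own z axis and vertical below 0.4 rad), for 0.1 s.
At the end, for the whole second after the job is handed in: The tall pail hangs released on the fork: sleeve centre within 11 mm along the prongs, 10 mm across and 4 mm in height of the fork seat, hinge line within 0.2 rad of the scale's y, pail within 0.2 rad of upright, weight on the scale, nearly at rest (0.04 m/s, 0.5 rad/s) (x of tall_pail_grip in the frame of fork_seat between -0.011 and 0.011 m and y of tall_pail_grip in the frame of fork_seat between -0.01 and 0.01 m and z of tall_pail_grip in the frame of fork_seat between -0.004 and 0.004 m and angle between the y axis of tall_pail and the y axis of scale, either way round below 0.2 rad and angle between tall_pail's own z axis and vertical below 0.2 rad and contact force between tall_pail and scale above 1 N and linear speed of tall_pail below 0.04 m/s and angular speed of tall_pail below 0.5 rad/s); the robot touches nothing.
It fails at once if the tall pail tips more than 0.6 rad (angle between tall_pail's own z axis and vertical above 0.6 rad).
It fails at once if the short pail is pushed more than 30 mm or tipped over (distance of short_pail from where it was at the start of the episode above 0.03 m or angle between short_pail's own z axis and vertical above 0.4 rad).
It fails at once if the dropper bottle is pushed more than 30 mm or tipped over (distance of bottle_near from where it was at the start of the episode above 0.03 m or angle between bottle_near's own z axis and vertical above 0.4 rad).
It fails at once if the beaker is pushed more than 30 mm or tipped over (distance of beaker_back from where it was at the start of the episode above 0.03 m or angle between beaker_back's own z axis and vertical above 0.4 rad).
It also fails if it takes over 54 s, if anything falls off the work surface, if the arm or the gripper's body presses on something with over 40 N, if the wrist force passes 120 N, or if a joint passes its speed limit or range.

### The arm

A 7-joint arm with a two-finger parallel gripper is mounted at the origin on a cart in front of the work surface, level with it; the furniture and walls round the work are solid. World frame = base frame: x ahead of the robot, y to its left, z up, the work surface at z = 0. Lengths are in m, angles in rad, forces in N, time in s.
With the tool pointing down it reaches from about 0.425 to 0.95 m from the base axis. Payload 4.7 kg.
Tool frame: the origin (TCP) lies midway between the tips of the shut fingers; the grasp point (between the pads) lies 19 mm behind it; x points along the fingers, z is the direction in which the jaws open and shut, and the axes are right-handed (so a half turn about x gives the same grasp; the last joint's range is limited). The gripper opens to 85 mm and grips with 20 to 120 N. Pads are 22 mm wide; open, the fingers measure 114 mm over their backs; the gripper's body (76 mm by 85 mm) begins 54 mm behind the grasp point. The pads swing forward as they close: fully open they stand 13 mm farther back than shut.
Start: joints at [-1.323, 0.469, -0.049, 1.532, 0.024, 1.141, -0.082], TCP at [0.184, 0.649, 0.231] pointing down, gripper open.
Joint ranges: [-2.59, 2.59], [-0.33, 1.99], [-1.39, 1.29], [0.1, 2.45], [-1.04, 4.18], [0.21, 1.99], [-2.66, 2.66]. Speed limits (rad/s): [2.57, 2.57, 3.14, 3.14, 3.14, 3.14, 3.14].

### API

Orientations are given as a rotation vector (axis times angle).
In Python, from bench import * gives the robot as it stands.
- The arm moves only by the shell command python3 -m handwheel 'ROWS' [FORCE]. ROWS is JSON, a list of rows, each a list of 7 numbers: the turn, a rotation vector about the tool's x, y, z in rad, then the shift along the tool's x, y, z in cm, then the opening, from 0 (shut) to 1 (fully open). In form: [[rx, ry, rz, x, y, z, jaw], ...]. A call has 1 to 5 rows; each row is the pose to reach, as a shift and turn from the pose commanded when the call began, along the tool's axes at that moment; what a row does not reach only later rows make up. A row lasts 1/8 s, in which the tool goes at most 62.5 mm and 10.7 degrees, less where a joint would pass 70% of its speed; a pose out of reach is approached as far as the arm can. A call with a gripper value outside its range is refused whole. The fingers move at their own pace and stop on an object; FORCE is the grip in N (left out, the last holds). Time passes only in rows, so rows that repeat a pose let the fingers close. It gives the time, the measured TCP pose, the force and the opening at its end, in the units of the state.
- observe(): the state, without advancing time (a new reading comes with each control period).
- camera(name): name is "scene" or "top" or "wrist"; returns the picture (384x512x3 uint8, red, green, blue); there is no depth.
- camera_params(name): a dict with "fx", "fy", "cx", "cy" (pixels), "distortion" ([k1, k2, p1, p2, k3] as OpenCV has them; the pictures are not rectified), "rvec" (rotation vector, rad) and "tvec" (3), from world to camera coordinates, as OpenCV has them. Camera axes: x right, y down, z forward; pixel columns grow to the right and rows downward; lengths in m; the calibration is good to about 2 mm. A picture is of the moment at which its call begins: read the wrist's pose just before it. camera_params takes no time and is no camera call; for the wrist camera it gives the pose at the moment of the call.
- close_job(): hands the job in, once; it reports no verdict.
Trained networks look in the newest picture that a camera, given by its name, has taken for a name from the list of things; names that differ only in an ending like _2 or _b are one class to them, and where a whole thing is asked for, a point or a joint stands for the part that bears it (a point fixed in the world has none). Each returns a list of dicts, best first, with "confidence" (0 to 1); they miss things now and then, are a little off and sometimes report something else, mostly with a low value. They report only what shows in the picture. A call takes as long as a camera call.
- find_in(camera, target): "centre" ([column, row] in pixels, amid what is visible of it).
The state is a dict: "clock": time; "joint_positions": joint angles; "qvel": joint speeds; "joint_torque": joint torques, N m; "tool_pos": TCP position; "tcp_rot": TCP orientation; "force": force on the tool from outside, world axes, zero at the start; "torque": the same for the moment, N m; "finger_gap": finger opening in m.
Only numpy, scipy, OpenCV 4.12 (cv2) and the standard library are available. Lean on these libraries where they do the work, as an engineer would, in place of code of your own. Each camera call takes 0.05 s, during which the arm holds its last target. There are 200 camera calls.

## Working session

There is one attempt and no reset: what is moved stays moved. The work goes in short steps, Python scripts to look and compute and a shell command to move; the robot and the scene stay as the last step left them, time stands still between calls to the robot, and variables do not carry over. Pictures are saved under pics/ and viewed, about 8 in all and at most 12, crops included, and the job is handed in when it is done.

```bash
ls; mkdir -p pics
cat > h.py <<'E'
from bench import *
import numpy as np, cv2
from scipy.spatial.transform import Rotation as R
def ray(name,px,p=None):
    p=p or camera_params(name)
    K=np.array([[p['fx'],0,p['cx']],[0,p['fy'],p['cy']],[0,0,1]])
    u=cv2.undistortPoints(np.array([[px]],float),K,np.array(p['distortion'],float))[0,0]
    Rm=R.from_rotvec(np.ravel(p['rvec'])).as_matrix(); t=np.ravel(p['tvec'])
    return -Rm.T@t, Rm.T@np.array([u[0],u[1],1.])
def onz(name,px,z,p=None):
    o,d=ray(name,px,p); return o+d*(z-o[2])/d[2]
def proj(name,X,p=None):
    p=p or camera_params(name)
    K=np.array([[p['fx'],0,p['cx']],[0,p['fy'],p['cy']],[0,0,1]])
    return cv2.projectPoints(np.atleast_2d(np.array(X,float)),np.ravel(p['rvec']),np.ravel(p['tvec']),K,np.array(p['distortion'],float))[0][:,0]
def tri(rays):
    A=0;b=0
    for o,d in rays:
        d=d/np.linalg.norm(d);M=np.eye(3)-np.outer(d,d);A=A+M;b=b+M@o
    return np.linalg.solve(A,b)
def snap(name,f,crop=None,s=1):
    im=camera(name)[:,:,::-1]
    if crop: im=im[crop[1]:crop[3],crop[0]:crop[2]]
    if s!=1: im=cv2.resize(im,None,fx=s,fy=s,interpolation=cv2.INTER_CUBIC)
    cv2.imwrite(f,im)
def tool():
    s=observe(); return np.array(s['tool_pos']),R.from_rotvec(s['tcp_rot']).as_matrix()
E
python3 - <<'E'
from h import *
np.set_printoptions(precision=4,suppress=True)
a=camera('scene')[:,:,::-1];b=camera('top')[:,:,::-1]
cv2.imwrite('pics/a.png',cv2.resize(np.vstack([a,b]),(0,0),fx=.78,fy=.78)) if 0 else None
cv2.imwrite('pics/scene.png',a);cv2.imwrite('pics/top.png',b)
for c in('scene','top'):
  o,d=ray(c,(256,192));print(c,o,d)
  for n in('tall_pail','tall_pail_grip','scale','short_pail','bottle_near','beaker_back'):
    print(c,n,[(np.round(x['centre']).tolist(),round(x['confidence'],2)) for x in find_in(c,n)][:3])
print(tool(),observe()['force'])
E
```

```text
pics
scene [-0.0631 -0.4248  0.9006] [ 0.5679  0.4044 -0.7169]
scene tall_pail [([160.0, 205.0], 0.73)]
scene tall_pail_grip [([153.0, 223.0], 0.5)]
scene scale [([319.0, 259.0], 0.7)]
scene short_pail [([223.0, 144.0], 0.67), ([254.0, 204.0], 0.61)]
scene bottle_near [([218.0, 264.0], 0.89)]
scene beaker_back [([221.0, 146.0], 0.94), ([160.0, 208.0], 0.74)]
top [0.4564 0.0087 1.2898] [ 0.1017  0.0012 -0.9949]
top tall_pail [([176.0, 244.0], 0.61)]
top tall_pail_grip [([189.0, 267.0], 0.52)]
top scale [([318.0, 209.0], 0.67)]
top short_pail [([314.0, 209.0], 0.66), ([240.0, 190.0], 0.58)]
top bottle_near [([257.0, 260.0], 0.56)]
top beaker_back [([174.0, 147.0], 0.86)]
(array([0.1844, 0.6493, 0.2314]), array([[-0.    , -0.9619,  0.2733],
       [ 0.0002,  0.2733,  0.9619],
       [-1.    ,  0.    ,  0.0001]])) [ 0.2184 -0.6721  0.8098]
```

View pics/scene.png

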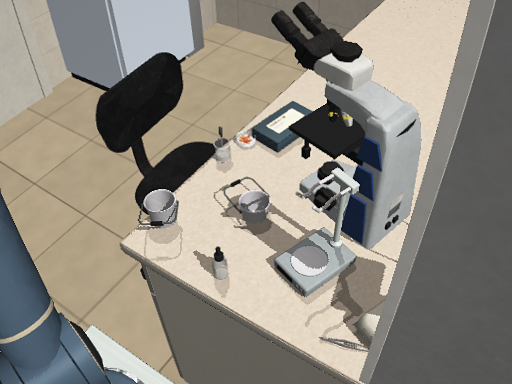

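View pics/top.png

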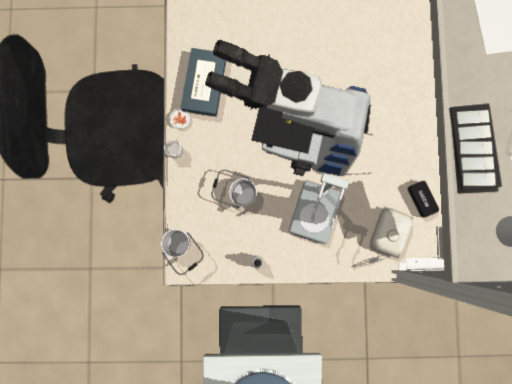

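The scene view shows the tall pail at (160,207) with its bail folded to the lower left/front. The short pail is at (254,205), the bottle at (219,265), and the scale's base at (315,262) with its column top near (345,183). In the top view the tall pail is at (176,243) with its sleeve near (192,267), and the scale is at (318,210).

Run:
```python
from h import *
a=cv2.imread('pics/scene.png');b=cv2.imread('pics/top.png')
f=lambda im,x,y,w,h,s:cv2.resize(im[y:y+h,x:x+w],(int(w*s),int(h*s)),interpolation=cv2.INTER_CUBIC)
# top-left: top pail crop ; top-right: top scale; bottom: scene
A=f(b,150,215,70,60,5.7);B=f(b,280,165,70,60,5.7)
C=f(a,130,180,70,43,5.7);D=f(a,295,160,70,43,5.7)
cv2.imwrite('pics/c1.png',np.vstack([np.hstack([A,B]),np.hstack([C,D])]))
for c in ('scene','top'):
  print(c,proj(c,[[.5,.2,0],[.6,.2,0],[.5,.3,0]]).round(1).tolist())
```

```text
scene [[182.5, 210.5], [207.4, 186.2], [152.6, 194.7]]
top [[187.5, 224.9], [187.5, 188.7], [151.2, 225.4]]
```

View pics/c1.png

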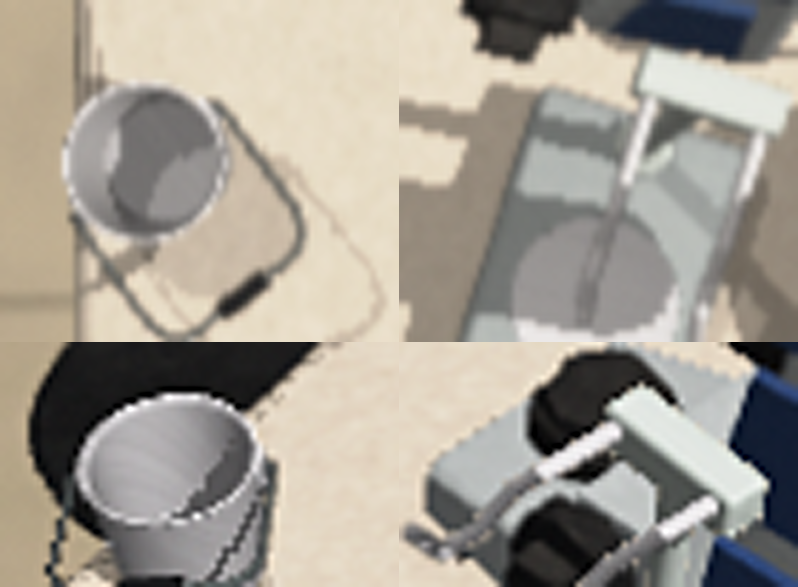

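The crop shows the tall pail's rim centre at top px (175.8,243.1) and its sleeve at top px (193,266.4). The scale head centre is at top px (335.4,181), and the prongs point down and slightly left in the image.

Run:
```python
from h import *
np.set_printoptions(precision=4,suppress=True)
c=onz('top',(175.8,243.1),.066);print('pail top',c)
c2=onz('scene',(130+170/5.7,180+(460-342)/5.7),.066);print('pail scene',c2)
for th in(1.1,1.2,1.3,1.4,1.48):
  s=onz('top',(193,266.4),.056+.078*np.cos(th)); v=(s-c)[:2]; print(th,s,np.linalg.norm(v),.078*np.sin(th),np.degrees(np.arctan2(v[1],v[0])))
print('sleeve scene tri',tri([ray('top',(193,266.4)),ray('scene',(153,223.5))]))
h=onz('top',(335.4,181.1),.234);print('head',h)
l=onz('top',(280+(642-400)/5.7,165+68/5.7),.234);r=onz('top',(280+(789-400)/5.7,165+115/5.7),.234);print(l,r,np.linalg.norm(l-r),np.degrees(np.arctan2(*(l-r)[[1,0]])))
hs=onz('scene',(295+(690-400)/5.7,160+(455-342)/5.7),.234);print('head scene',hs)
for n,p in(('bottle',(257,263)),('short',(242,192)),('beaker',(174,149))):print(n,onz('top',p,.05))
```

```text
pail top [0.4508 0.2207 0.066 ]
pail scene [0.4535 0.219  0.066 ]
1.1 [0.3915 0.1725 0.0914] 0.07638441179432605 0.06951417408479196 -140.9421562985944
1.2 [0.3911 0.1735 0.0843] 0.07607710158610446 0.07269904870544365 -141.69408063481401
1.3 [0.3907 0.1745 0.0769] 0.07577160283321163 0.07515753846254106 -142.482167941695
1.4 [0.3903 0.1756 0.0693] 0.07547256425923175 0.07686507893909988 -143.2989528951276
1.48 [0.39   0.1764 0.0631] 0.0752408234766336 0.07767870587393592 -143.9676950897038
sleeve scene tri [0.3889 0.1766 0.0749]
head [ 0.5868 -0.1709  0.234 ]
[ 0.5967 -0.1416  0.234 ] [ 0.577  -0.1998  0.234 ] 0.06142975043120201 71.32112689881932
head scene [ 0.5851 -0.1755  0.234 ]
bottle [0.3958 0.0101 0.05  ]
short [0.5837 0.0474 0.05  ]
beaker [0.7023 0.2289 0.05  ]
```

```bash
python3 -m handwheel '[[0,0,0,0,-3.3,-4,1],[0,0,0,0,-6.6,-8,1],[0,0,0,0,-9.9,-12,1],[0,0,0,0,-13.2,-16,1],[0,0,0,0,-16.4,-20,1]]'
python3 -m handwheel '[[0.13,0,0,0.6,-3.3,-4,0.6],[0.26,0,0,1.2,-6.6,-8,0.6],[0.39,0,0,1.8,-9.9,-12,0.6],[0.52,0,0,2.4,-13.2,-16,0.6],[0.64,0,0,3,-16.4,-20,0.6]]'
python3 -m handwheel '[[0,0,0,0,0,0,0.6],[0,0,0,0,0,0,0.6]]'
python3 - <<'E'
from h import *
np.set_printoptions(precision=4,suppress=True)
p=camera_params('wrist')
snap('wrist','pics/w1.png')
for n in('tall_pail','tall_pail_grip'): print(n,[(np.round(x['centre'],1).tolist(),round(x['confidence'],2)) for x in find_in('wrist',n)][:3])
print(tool(),observe()['joint_positions'],observe()['force'])
print(proj('wrist',[[.3907,.1745,.077],[.452,.220,.066],[.452,.220,0]],p))
E
```

```text
clock: 1.32
tool_pos: [0.2882, 0.4105, 0.2316]
tcp_rot: [-1.002, 1.327, 1.003]
force: [1.2, -0.2, 0.5]
finger_gap: 0.0854
clock: 1.95
tool_pos: [0.3913, 0.1735, 0.2016]
tcp_rot: [-0.508, 1.509, 0.509]
force: [1.2, 0.5, 0.1]
finger_gap: 0.0513
clock: 2.2
tool_pos: [0.3906, 0.1755, 0.2016]
tcp_rot: [-0.512, 1.509, 0.513]
force: [-0.5, 0.2, -0.7]
finger_gap: 0.051
tall_pail [([325.0, 178.9], 0.88)]
tall_pail_grip [([261.1, 179.5], 0.74)]
(array([0.3903, 0.1762, 0.2014]), array([[ 0.0002, -0.6107,  0.7919],
       [ 0.0004,  0.7919,  0.6107],
       [-1.    ,  0.0002,  0.0004]])) [-0.7683  0.0905  0.2639  2.1337 -0.03    0.9203  0.1697] [ 0.6914 -0.4101  0.7652]
[[254.5002 185.7217]
 [333.1961 184.1604]
 [318.8369 171.1597]]
```

View pics/w1.png

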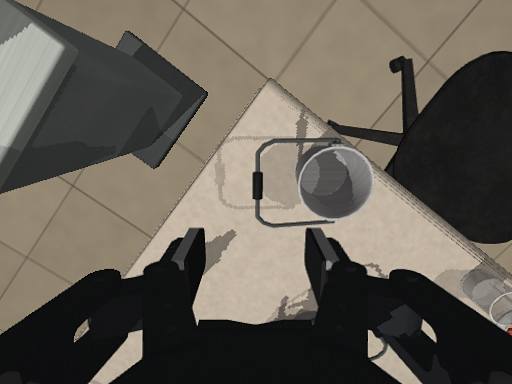

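The wrist view shows the sleeve at (257.5,186), upright in the picture and centred between the fingers across the jaws, with the tall pail's rim centre at (337,182).

Run:
```python
from h import *
np.set_printoptions(precision=4,suppress=True)
p=camera_params('wrist')
t,M=tool()
c=onz('wrist',(337,182),.066,p);print('pail',c)
r1=onz('wrist',(299.5,183),.066,p);r2=onz('wrist',(373,181.5),.066,p);print('dia',np.linalg.norm(r1-r2))
for z in(.065,.075,.085): print(z,onz('wrist',(257.5,186),z,p),np.linalg.norm(onz('wrist',(257.5,186),z,p)-c))
rays=[ray('wrist',(257.5,186),p),ray('top',(193,266.4)),ray('scene',(153,223.5))]
s=tri(rays);print('tri',s,'2ray',tri(rays[:2]))
a=onz('wrist',(258.5,152),s[2],p);b=onz('wrist',(259,214),s[2],p)
print('tool-frame: sleeve',M.T@(s-t),'pail',M.T@(c-t),'bar dir',M.T@(b-a))
```

```text
pail [0.453  0.2247 0.066 ]
dia 0.07080591391546663
0.065 [0.3947 0.1744 0.065 ] 0.07701878529601007
0.075 [0.3931 0.1763 0.075 ] 0.07753884578033386
0.085 [0.3915 0.1782 0.085 ] 0.0794033549023451
tri [0.3903 0.1766 0.0751] 2ray [0.3918 0.1756 0.0751]
tool-frame: sleeve [0.1263 0.0003 0.0002] pail [0.1355 0.0001 0.0792] bar dir [-0.     -0.0598  0.0006]
```

```bash
python3 -m handwheel '[[0,0,0,3,0,0,0.4],[0,0,0,7,0,0,0.4],[0,0,0,11,0,0.05,0.4],[0,0,0,13.5,0,0.05,0.4],[0,0,0,14.2,0,0.05,0.4]]' 25
python3 -m handwheel '[[0,0,0,0,0,0,0.4],[0,0,0,0,0,0,0],[0,0,0,0,0,0,0],[0,0,0,0,0,0,0],[0,0,0,0,0,0,0]]' 25
python3 - <<'E'
from h import *
np.set_printoptions(precision=4,suppress=True)
snap('wrist','pics/w2.png')
for c in('scene','top'):
  camera(c)
  for n in('tall_pail','tall_pail_grip'): print(c,n,[(np.round(x['centre'],1).tolist(),round(x['confidence'],2)) for x in find_in(c,n)][:3])
print(tool(),observe()['force'],observe()['finger_gap'])
E
```

```text
clock: 2.98
tool_pos: [0.39, 0.1757, 0.058]
tcp_rot: [-0.514, 1.512, 0.513]
force: [0.0, 0.4, 0.3]
finger_gap: 0.0343
clock: 3.6
tool_pos: [0.3916, 0.1756, 0.0597]
tcp_rot: [-0.512, 1.508, 0.512]
force: [1.1, 1.0, -0.2]
finger_gap: 0.0081
scene tall_pail [([165.1, 207.8], 0.94), ([161.8, 224.5], 0.4)]
scene tall_pail_grip [([161.6, 221.8], 0.48)]
top tall_pail [([175.6, 240.1], 0.81)]
top tall_pail_grip [([314.3, 208.9], 0.67), ([195.6, 250.1], 0.46)]
(array([0.391 , 0.1753, 0.0593]), array([[-0.0001, -0.6084,  0.7936],
       [ 0.    ,  0.7936,  0.6084],
       [-1.    ,  0.0001, -0.    ]])) [1.4916 1.2217 0.1116] 0.008001457024992994
```

View pics/w2.png

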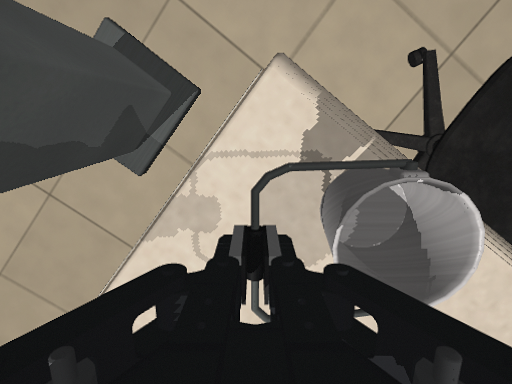

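The wrist view shows the sleeve at (254,255) held between the pads, with bare wire coming out at both ends and the pail standing to the right. I'll swing the bail along its arc.

```bash
python3 -m handwheel '[[0,0,0,-0.93,0,0.3,0],[0,0,0,-1.64,0,0.62,0],[0,0,0,-2.31,0,1.01,0],[0,0,0,-2.95,0,1.46,0],[0,0,0,-3.54,0,1.98,0]]' 25
python3 - <<'E'
from h import *
snap('wrist','pics/w3.png');snap('scene','pics/s3.png')
a=cv2.imread('pics/w3.png');b=cv2.imread('pics/s3.png')[150:250,110:210]
cv2.imwrite('pics/c3.png',np.hstack([cv2.resize(a,(480,360)),cv2.resize(b,(320,320),interpolation=2)[:360] if 0 else cv2.copyMakeBorder(cv2.resize(b,(320,320),interpolation=2),0,40,0,0,0)]))
for n in('tall_pail_grip','tall_pail'): print(n,[(np.round(x['centre'],1).tolist(),round(x['confidence'],2)) for x in find_in('scene',n)][:2])
print(observe()['force'],observe()['finger_gap'],tool()[0])
E
```

```text
clock: 4.58
tool_pos: [0.4069, 0.1875, 0.0952]
tcp_rot: [-0.512, 1.51, 0.512]
force: [-1.4, -0.4, 1.2]
finger_gap: 0.0075
tall_pail_grip [([138.6, 205.4], 0.64)]
tall_pail [([165.2, 211.9], 0.84)]
[-1.89915873 -2.38679551  1.99423931] 0.007801682518775563 [0.4067694  0.18731073 0.0947496 ]
```

View pics/c3.png

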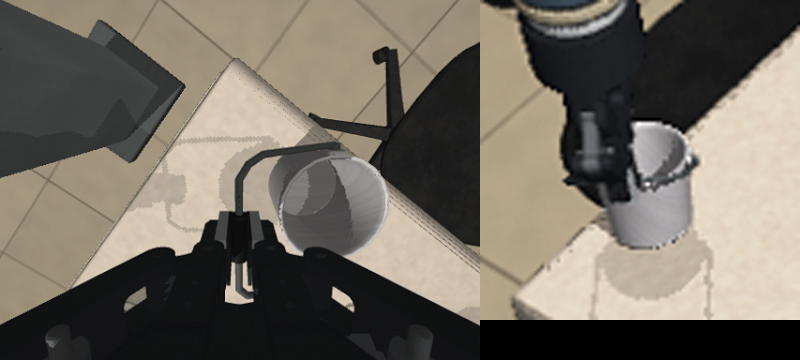

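The wrist view shows the bail partly raised, with the sleeve still between the pads and the pail beside it. In the scene crop the pail's outline is roughly where it was. I'll overlay the expected rim and foot to check that it still stands level.

Run:
```python
from h import *
a=cv2.imread('pics/w3.png');b=cv2.imread('pics/s3.png');s0=cv2.imread('pics/scene.png')
t=np.linspace(0,2*np.pi,120);c=np.array([.4515,.222])
def ov(im,cam,x0,y0,w,h,s):
  o=cv2.resize(im[y0:y0+h,x0:x0+w],None,fx=s,fy=s,interpolation=2)
  for z,r,col in((.066,.0375,(0,0,255)),(0,.031,(0,255,0))):
    P=(proj(cam,np.c_[c[0]+r*np.cos(t),c[1]+r*np.sin(t),t*0+z])-[x0,y0]+.5)*s
    cv2.polylines(o,[P.astype(int).reshape(-1,1,2)],1,col,1)
  return o
W=ov(a,'wrist',270,120,160,160,2.5)
cv2.imwrite('pics/o3.png',np.vstack([np.hstack([ov(s0,'scene',120,170,80,40+26,5),ov(b,'scene',120,170,80,66,5)]),]) if 0 else np.hstack([W,np.vstack([ov(s0,'scene',130,180,66,50,6),ov(b,'scene',130,180,66,50,6)])[:400] if 0 else np.vstack([ov(s0,'scene',130,180,66,50,4),ov(b,'scene',130,180,66,50,4)])]))
```

```text
(no output)
```

View pics/o3.png

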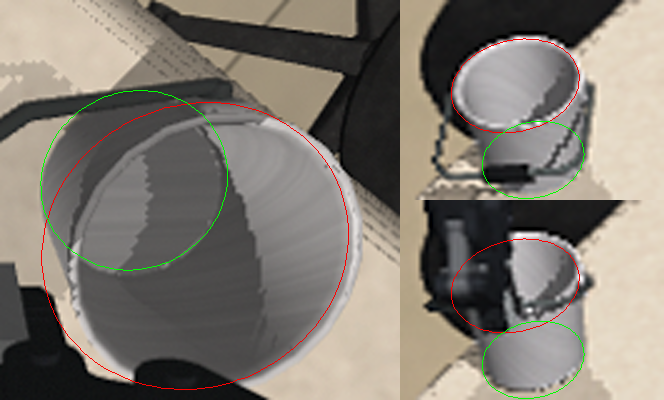

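The foot matches its expected place (green), but the rim sits about 3 px to the far side in the wrist view. That means the pail is tipped slightly because I'm pressing a little inward on the bail. I'll ease outward along the bail and compare forces.

```bash
python3 -m handwheel '[[0,0,0,-0.15,0,-0.15,0],[0,0,0,-0.15,0,-0.15,0]]' 25; python3 -m handwheel '[[0,0,0,0,0,0,0]]'; python3 -m handwheel '[[0,0,0,-0.12,0,-0.12,0],[0,0,0,-0.12,0,-0.12,0]]' 25;python3 -m handwheel '[[0,0,0,0,0,0,0]]'
python3 - <<'E'
from h import *
snap('wrist','pics/w4.png');a=cv2.imread('pics/w4.png')
t=np.linspace(0,2*np.pi,120);c=np.array([.4515,.222])
s=3;x0,y0,w,h=270,120,160,160
o=cv2.resize(a[y0:y0+h,x0:x0+w],None,fx=s,fy=s,interpolation=2)
for z,r,col in((.066,.0375,(0,0,255)),(0,.031,(0,255,0))):
    P=(proj('wrist',np.c_[c[0]+r*np.cos(t),c[1]+r*np.sin(t),t*0+z])-[x0,y0]+.5)*s
    cv2.polylines(o,[P.astype(int).reshape(-1,1,2)],1,col,1)
cv2.imwrite('pics/o4.png',o)
print(observe()['force'])
E
```

```text
clock: 5.03
tool_pos: [0.4049, 0.1859, 0.0961]
tcp_rot: [-0.512, 1.511, 0.512]
force: [-1.8, -2.8, 2.1]
finger_gap: 0.0075
clock: 5.15
tool_pos: [0.405, 0.186, 0.0961]
tcp_rot: [-0.512, 1.511, 0.512]
force: [-3.0, -2.4, 3.1]
finger_gap: 0.0079
clock: 5.4
tool_pos: [0.4055, 0.1863, 0.0977]
tcp_rot: [-0.512, 1.507, 0.512]
force: [0.8, 0.9, -0.7]
finger_gap: 0.0078
clock: 5.52
tool_pos: [0.4054, 0.1862, 0.0976]
tcp_rot: [-0.512, 1.507, 0.512]
force: [0.4, 1.2, -0.5]
finger_gap: 0.0078
[0.24577593 0.48819573 0.09856372]
```

View pics/o4.png

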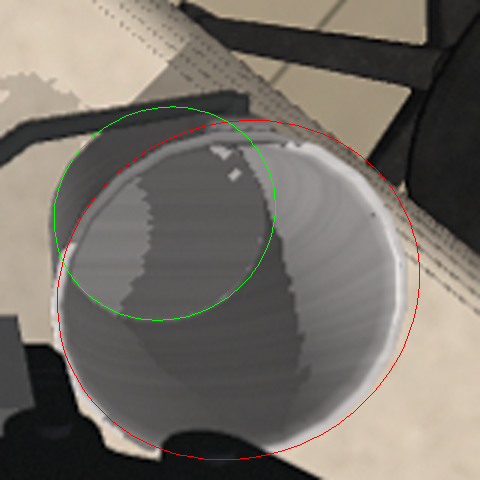

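The forces dropped to about zero and the rim is level again. It sits concentric with the expectation; the foot's left edge matches, and the rim runs from x=55 to 405. I'll continue on the corrected arc.

```bash
python3 -m handwheel '[[0,0,0,-0.43,0,0.4,0],[0,0,0,-0.83,0,0.85,0],[0,0,0,-1.2,0,1.3,0],[0,0,0,-1.51,0,1.79,0]]' 25;python3 -m handwheel '[[0,0,0,0,0,0,0]]'
python3 - <<'E'
from h import *
print(observe()['force'])
E
```

```text
clock: 6.08
tool_pos: [0.4191, 0.1967, 0.1127]
tcp_rot: [-0.512, 1.509, 0.512]
force: [0.1, -0.1, -2.9]
finger_gap: 0.0077
clock: 6.2
tool_pos: [0.4193, 0.1969, 0.1128]
tcp_rot: [-0.512, 1.509, 0.512]
force: [0.0, 0.7, 0.4]
finger_gap: 0.0075
[0.00955761 0.70941413 0.43830637]
```

```bash
python3 -m handwheel '[[0,0,0,-0.3,0,0.5,0],[0,0,0,-0.53,0,1.04,0],[0,0,0,-0.74,0,1.6,0],[0,0,0,-0.91,0,2.15,0],[0,0,0,-1.03,0,2.7,0]]' 25;python3 -m handwheel '[[0,0,0,0,0,0,0]]';python3 -m handwheel '[[0,0,0,-0.06,0,0.5,0],[0,0,0,-0.1,0,1,0],[0,0,0,-0.12,0,1.38,0],[0,0,0,-0.12,0,1.38,0]]' 40
python3 - <<'E'
from h import *
print(observe()['force'],observe()['finger_gap'])
snap('wrist','pics/w5.png');snap('scene','pics/s5.png');snap('top','pics/t5.png')
a=cv2.resize(cv2.imread('pics/w5.png'),(480,360));f=lambda n,x,y,w,h,W,H:cv2.resize(cv2.imread(n)[y:y+h,x:x+w],(W,H),interpolation=2)
cv2.imwrite('pics/c5.png',np.hstack([a,f('pics/s5.png',120,140,80,90,320,360)]))
E
```

```text
clock: 6.82
tool_pos: [0.4403, 0.213, 0.1226]
tcp_rot: [-0.512, 1.51, 0.512]
force: [-0.3, -0.6, -4.1]
finger_gap: 0.0074
clock: 6.95
tool_pos: [0.4404, 0.2132, 0.1227]
tcp_rot: [-0.512, 1.51, 0.512]
force: [-0.7, -0.2, -4.0]
finger_gap: 0.0076
clock: 7.45
tool_pos: [0.4514, 0.2215, 0.124]
tcp_rot: [-0.512, 1.509, 0.512]
force: [-0.7, 0.4, -2.1]
finger_gap: 0.0069
[-0.74386845  0.37371978 -2.11441035] 0.006880087248465947
```

View pics/c5.png

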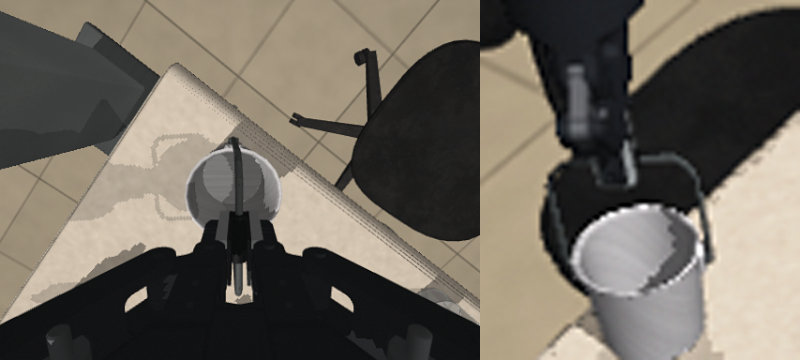

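The view shows the bail upright over the pail with its legs symmetric about the rim, and the pail standing. The height says the sleeve sits only about 10 mm behind the TCP, near the pads' lower edge. I'll re-grip about 8 mm deeper before lifting.

```bash
python3 -m handwheel '[[0,0,0,0.1,0,0,0.02],[0,0,0,0.1,0,0,0.25],[0,0,0,0.1,0,0,0.25],[0,0,0,0.5,0,0,0.25],[0,0,0,0.9,0,0,0.25]]' 40;python3 -m handwheel '[[0,0,0,0,0,0,0.25],[0,0,0,0,0,0,0],[0,0,0,0,0,0,0],[0,0,0,0,0,0,0],[0,0,0,0,0,0,0]]' 50
python3 - <<'E'
from h import *
print(observe()['force'],observe()['finger_gap'])
snap('wrist','pics/w6.png');snap('scene','pics/s6.png')
a=cv2.resize(cv2.imread('pics/w6.png'),(480,360));f=lambda n,x,y,w,h,W,H:cv2.resize(cv2.imread(n)[y:y+h,x:x+w],(W,H),interpolation=2)
cv2.imwrite('pics/c6.png',np.hstack([a,f('pics/s6.png',120,140,80,90,320,360)]))
E
```

```text
clock: 8.22
tool_pos: [0.4513, 0.2214, 0.1148]
tcp_rot: [-0.512, 1.509, 0.512]
force: [-0.1, -0.4, 0.1]
finger_gap: 0.0209
clock: 8.85
tool_pos: [0.4512, 0.2214, 0.115]
tcp_rot: [-0.512, 1.509, 0.512]
force: [1.3, 0.4, -0.4]
finger_gap: 0.0073
[ 1.26294206  0.36387702 -0.39666895] 0.007285254645298712
```

```bash
python3 -m handwheel '[[0,0,0,-0.6,0,0,0],[0,0,0,-2,0,0,0],[0,0,0,-4,0,0,0],[0,0,0,-5.4,0,0,0],[0,0,0,-6,0,0,0]]' 50;python3 -m handwheel '[[0,0,0,0,0,0,0],[0,0,0,0,0,0,0]]'
python3 - <<'E'
from h import *
print(observe()['force'],observe()['finger_gap'],tool()[0])
snap('scene','pics/s7.png')
f=lambda n,x,y,w,h,W,H:cv2.resize(cv2.imread(n)[y:y+h,x:x+w],(W,H),interpolation=2)
cv2.imwrite('pics/c7.png',np.hstack([f('pics/s6.png',120,110,90,120,300,400),f('pics/s7.png',120,110,90,120,300,400)]))
E
```

```text
clock: 9.57
tool_pos: [0.4515, 0.2216, 0.1762]
tcp_rot: [-0.511, 1.508, 0.512]
force: [0.2, 0.9, -3.8]
finger_gap: 0.0073
clock: 9.82
tool_pos: [0.4507, 0.2211, 0.1744]
tcp_rot: [-0.512, 1.511, 0.512]
force: [-0.6, -0.2, -4.2]
finger_gap: 0.0071
[-0.63800798 -0.2315335  -4.24074579] 0.007092735148177579 [0.45070006 0.22113081 0.17440568]
```

View pics/c7.png

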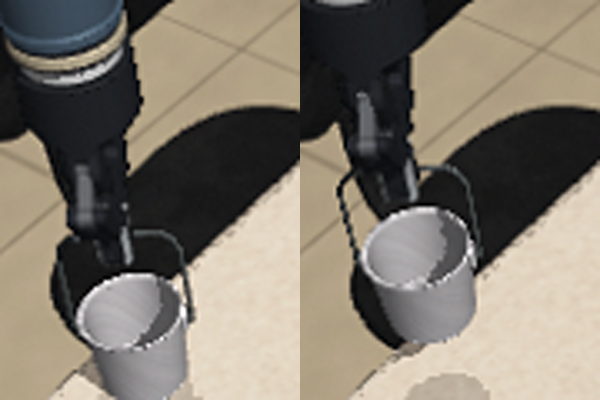

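The scene crops (before and after) show the pail lifted clear, hanging level from the upright bail with the sleeve held. Force reads −4.2 N. I'll raise it further and carry it to the fork's approach point.

```bash
python3 -m handwheel '[[0,0,0,-0.8,0,0,0],[0,0,0,-2.6,0,0,0],[0,0,0,-5,0,0,0],[0,0,0,-7.2,0,0,0],[0,0,0,-8,0,0,0]]' 50
python3 -m handwheel '[[0,0,0,0,-0.4,-0.35,0],[0,0,0,0,-1.4,-1.2,0],[0,0,0,0,-2.9,-2.5,0],[0,0,0,0,-4.6,-4,0],[0,0,0,0,-6.3,-5.5,0]]'
python3 -m handwheel '[[0,0,0,0,-1.7,-1.5,0],[0,0,0,0,-3.4,-3,0],[0,0,0,0,-5.1,-4.5,0],[0,0,0,0,-6.8,-6,0],[0,0,0,0,-8.5,-7.5,0]]'
python3 -m handwheel '[[0,0,0,0,-1.7,-1.5,0],[0,0,0,0,-3.4,-3,0],[0,0,0,0,-5.1,-4.5,0],[0,0,0,0,-6.3,-5.5,0],[0,0,0,0,-7.1,-6.2,0]]'
python3 -m handwheel '[[0,0,0,0,-0.8,-0.7,0],[0,0,0,0,-1.5,-1.3,0],[0,0,0,0,-2.1,-1.8,0],[0,0,0,0,-2.5,-2.2,0],[0,0,0,0,-3,-2.6,0]]'
```

```text
clock: 10.5
tool_pos: [0.4518, 0.2216, 0.2565]
tcp_rot: [-0.511, 1.507, 0.512]
force: [1.1, -0.3, -4.4]
finger_gap: 0.0072
clock: 11.12
tool_pos: [0.4453, 0.1354, 0.2545]
tcp_rot: [-0.511, 1.511, 0.511]
force: [-0.9, -0.4, -3.2]
finger_gap: 0.0071
clock: 11.75
tool_pos: [0.4371, 0.0224, 0.2545]
tcp_rot: [-0.511, 1.511, 0.511]
force: [-0.7, -0.3, -3.0]
finger_gap: 0.0069
clock: 12.38
tool_pos: [0.4309, -0.0712, 0.2546]
tcp_rot: [-0.51, 1.511, 0.51]
force: [-0.1, -1.1, -3.9]
finger_gap: 0.0067
clock: 13.0
tool_pos: [0.4296, -0.109, 0.2549]
tcp_rot: [-0.512, 1.51, 0.513]
force: [-0.3, -0.1, -3.4]
finger_gap: 0.0072
```

Now I'll rotate in place by 0.98 rad about tool x, then look at the fork.

```bash
python3 -m handwheel '[[0.06,0,0,0,0,0,0],[0.16,0,0,0,0,0,0],[0.28,0,0,0,0,0,0],[0.40,0,0,0,0,0,0],[0.50,0,0,0,0,0,0]]'
python3 -m handwheel '[[0.12,0,0,0,0,0,0],[0.24,0,0,0,0,0,0],[0.35,0,0,0,0,0,0],[0.43,0,0,0,0,0,0],[0.48,0,0,0,0,0,0]]'
python3 -m handwheel '[[0,0,0,0,0,0,0],[0,0,0,0,0,0,0],[0,0,0,0,0,0,0],[0,0,0,0,0,0,0],[0,0,0,0,0,0,0]]'
python3 - <<'E'
from h import *
np.set_printoptions(precision=4,suppress=True)
t,M=tool();print(t,M,observe()['joint_positions'],observe()['finger_gap'])
p=camera_params('wrist')
snap('wrist','pics/w8.png');snap('scene','pics/s8.png')
for n in('scale','tall_pail_grip'):print(n,[(np.round(x['centre'],1).tolist(),round(x['confidence'],2)) for x in find_in('wrist',n)][:2])
seat=np.array([.510,-.147,.223]);ya=np.radians(-18.7);X=np.array([np.cos(ya),np.sin(ya),0]);Y=np.array([-X[1],X[0],0])
def P(dx,dy,dz): return seat+X*dx+Y*dy+[0,0,dz]
def mark(im,cam,x0,y0,w,h,s,pp=None):
  o=cv2.resize(im[y0:y0+h,x0:x0+w],None,fx=s,fy=s,interpolation=2)
  def line(A,col):
    q=(proj(cam,A,pp)-[x0,y0]+.5)*s; cv2.polylines(o,[q.astype(int).reshape(-1,1,2)],0,col,1)
  for sy in(-.023,.023): line([P(.07,sy,.0075),P(.02,sy,.0),P(.008,sy,-.0055),P(-.008,sy,-.0055),P(-.022,sy,.0135)],(0,0,255))
  line([P(.07,-.031,.011),P(.07,.031,.011),P(.09,.031,.011),P(.09,-.031,.011),P(.07,-.031,.011)],(0,255,0))
  return o
a=mark(cv2.imread('pics/w8.png'),'wrist',0,0,512,384,.8,p)
b=mark(cv2.imread('pics/s8.png'),'scene',270,140,110,96,4)
a=cv2.copyMakeBorder(a,0,max(0,b.shape[0]-a.shape[0]),0,0,0);b=cv2.copyMakeBorder(b,0,max(0,a.shape[0]-b.shape[0]),0,0,0)
o=np.hstack([b[:,:390],a]);o=cv2.resize(o,None,fx=min(1,800/o.shape[1]),fy=min(1,800/o.shape[1]));cv2.imwrite('pics/c8.png',o);print(o.shape)
E
```

```text
clock: 13.62
tool_pos: [0.4297, -0.1089, 0.255]
tcp_rot: [-0.118, 1.568, 0.119]
force: [0.3, 0.5, -4.3]
finger_gap: 0.0075
clock: 14.25
tool_pos: [0.4297, -0.1089, 0.255]
tcp_rot: [0.257, 1.556, -0.257]
force: [1.2, -0.5, -4.2]
finger_gap: 0.0073
clock: 14.88
tool_pos: [0.4297, -0.1089, 0.255]
tcp_rot: [0.256, 1.556, -0.256]
force: [0.4, 0.4, -4.8]
finger_gap: 0.0073
[ 0.4297 -0.1089  0.255 ] [[ 0.      0.3201  0.9474]
 [ 0.0001  0.9474 -0.3201]
 [-1.      0.0001 -0.    ]] [-0.4316  0.0472  0.6161  2.0494 -0.0315  1.0538 -0.1263] 0.00729197956114641
scale [([374.2, 184.0], 0.76)]
tall_pail_grip [([251.5, 243.9], 0.74)]
(384, 800, 3)
```

View pics/c8.png

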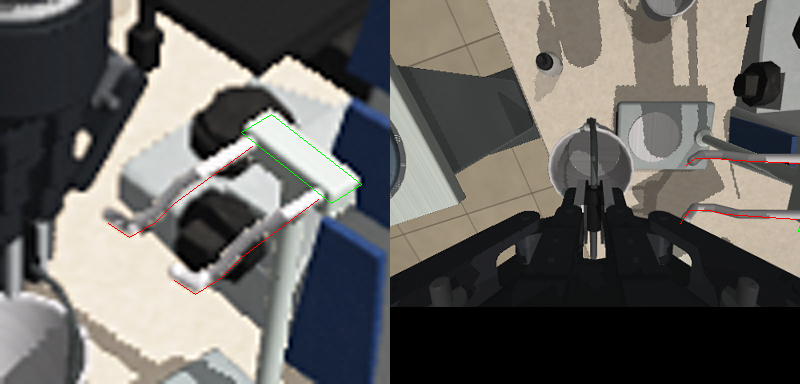

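The scene view shows the head overlay fitting, but the real prongs lie about 2 px above the predicted ones. In the wrist view, the prong tips at (690,158) and (685,212) of the composite are a few px toward +y of the prediction. I'll measure the prongs numerically from colour profiles rather than with another picture.

Run:
```python
from h import *
np.set_printoptions(precision=4,suppress=True,linewidth=200)
im=cv2.imread('pics/w8.png');hsv=cv2.cvtColor(im,cv2.COLOR_BGR2HSV);p=camera_params('wrist')
t,M=tool()
for c in(400,415,430,445,460,475,490,505):
  s=hsv[170:300,c,1].astype(int);
  m=s<22; runs=[];i=0
  while i<len(m):
    if m[i]:
      j=i
      while j<len(m) and m[j]: j+=1
      if j-i>=4: runs.append((170+i,169+j,int(hsv[170+i:170+j,c,2].mean())))
      i=j
    else:i+=1
  print(c,runs)
seat=np.array([.510,-.147,.223]);ya=np.radians(-18.7);X=np.array([np.cos(ya),np.sin(ya),0]);Y=np.array([-X[1],X[0],0])
for sy in(.023,-.023):print(proj('wrist',[seat+X*d+Y*sy+[0,0,z] for d,z in((-.022,.0135),(-.008,-.0055),(.008,-.0055),(.03,.0045),(.045,.0045))],p).round(1).tolist())
```

```text
400 [(170, 181, 77), (188, 198, 114), (255, 263, 115)]
415 [(176, 198, 90), (257, 266, 102)]
430 [(181, 204, 89), (261, 270, 101)]
445 [(186, 210, 91), (262, 272, 109)]
460 [(192, 209, 98), (212, 215, 90), (262, 272, 109)]
475 [(192, 220, 111), (262, 272, 149)]
490 [(192, 203, 157), (205, 226, 70), (263, 272, 150)]
505 [(192, 203, 157), (210, 273, 80)]
[[370.3, 206.8], [381.1, 197.6], [406.6, 197.6], [452.2, 202.2], [477.7, 202.2]]
[[362.9, 278.4], [373.7, 263.1], [397.6, 263.2], [439.8, 271.1], [463.7, 271.3]]
```

Prong centres lie at rows 193 and 259 (dip) and 197.5 and 267 (level), so the fork is 3 mm further +y than I assumed and x is within about 2–3 mm. I'll lower 16 mm, align y, move in 9.0 cm and check before lowering.

```bash
python3 -m handwheel '[[0,0,0,0.3,-0.2,0,0],[0,0,0,0.8,-0.4,0,0],[0,0,0,1.3,-0.6,0,0],[0,0,0,1.6,-0.73,0,0],[0,0,0,1.6,-0.73,0.4,0]]'
python3 -m handwheel '[[0,0,0,0,0,0.9,0],[0,0,0,0,0,1.9,0],[0,0,0,0,0,2.9,0],[0,0,0,0,0,3.9,0],[0,0,0,0,0,4.9,0]]'
python3 -m handwheel '[[0,0,0,0,0,0.9,0],[0,0,0,0,0,1.8,0],[0,0,0,0,0,2.6,0],[0,0,0,0,0,3.2,0],[0,0,0,0,0,3.6,0]]'
python3 -m handwheel '[[0,0,0,0,0,0.1,0],[0,0,0,0,0,0.1,0],[0,0,0,0,0,0.1,0],[0,0,0,0,0,0.1,0],[0,0,0,0,0,0.1,0]]'
python3 - <<'E'
from h import *
np.set_printoptions(precision=4,suppress=True,linewidth=200)
snap('wrist','pics/w9.png');p=camera_params('wrist');t,M=tool();print(t,observe()['force'],observe()['finger_gap'])
im=cv2.imread('pics/w9.png');hsv=cv2.cvtColor(im,cv2.COLOR_BGR2HSV)
snap('scene','pics/s9.png')
seat=np.array([.510,-.147,.223]);ya=np.radians(-18.7);X=np.array([np.cos(ya),np.sin(ya),0]);Y=np.array([-X[1],X[0],0]);seat=seat+.003*Y+.002*X
print('tool rel seat',[(t-seat)@X,(t-seat)@Y,t[2]-.223])
def draw(im,cam,x0,y0,w,h,s,pp):
  o=cv2.resize(im[y0:y0+h,x0:x0+w],None,fx=s,fy=s,interpolation=2)
  for sy in(.023,-.023):
    q=(proj(cam,[seat+X*d+Y*sy+[0,0,z] for d,z in((-.022,.0135),(-.008,-.0055),(.008,-.0055),(.03,.0045),(.06,.0045))],pp)-[x0,y0]+.5)*s
    cv2.polylines(o,[q.astype(int).reshape(-1,1,2)],0,(0,0,255),1)
  return o
a=draw(im,'wrist',120,110,260,220,1.8,p);b=draw(cv2.imread('pics/s9.png'),'scene',270,130,83,99,4,None)
cv2.imwrite('pics/c9.png',np.hstack([a,b[:396]]))
E
```

```text
clock: 15.7
tool_pos: [0.4308, -0.1172, 0.2386]
tcp_rot: [0.256, 1.556, -0.256]
force: [0.3, -0.6, -4.7]
finger_gap: 0.0072
clock: 16.32
tool_pos: [0.4782, -0.133, 0.2389]
tcp_rot: [0.256, 1.556, -0.256]
force: [0.1, -0.3, -3.6]
finger_gap: 0.0068
clock: 16.95
tool_pos: [0.5119, -0.1444, 0.2389]
tcp_rot: [0.256, 1.556, -0.256]
force: [-0.2, 0.7, -3.4]
finger_gap: 0.0072
clock: 17.58
tool_pos: [0.5125, -0.1446, 0.239]
tcp_rot: [0.256, 1.556, -0.256]
force: [-0.5, -0.5, -3.8]
finger_gap: 0.007
[ 0.5125 -0.1446  0.239 ] [-0.7218  1.6641 -3.6047] 0.007230509223595256
tool rel seat [np.float64(-0.00037962265664880866), np.float64(8.956790449239947e-05), np.float64(0.016007323664926965)]
```

View pics/c9.png

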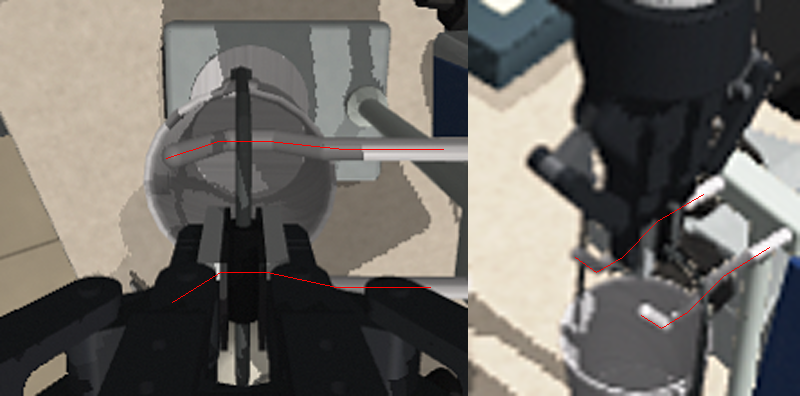

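The wrist view shows both prongs on the overlay, with the bail wire crossing the upper prong's dip at (242,140), in the middle of the flat. I'll lower and watch the force.

```bash
python3 -m handwheel '[[0,0,0,0.5,0,0,0],[0,0,0,1.2,0,0,0],[0,0,0,2,0,0,0],[0,0,0,2.6,0,0,0],[0,0,0,2.9,0,0,0]]'
python3 -m handwheel '[[0,0,0,0.1,0,0,0],[0,0,0,0.2,0,0,0],[0,0,0,0.2,0,0,0]]'
python3 -m handwheel '[[0,0,0,0.1,0,0,0],[0,0,0,0.2,0,0,0],[0,0,0,0.2,0,0,0]]'
python3 -m handwheel '[[0,0,0,0.1,0,0,0],[0,0,0,0.2,0,0,0],[0,0,0,0.2,0,0,0]]'
```

```text
clock: 18.3
tool_pos: [0.5123, -0.1446, 0.2093]
tcp_rot: [0.256, 1.557, -0.256]
force: [-0.6, 0.1, -3.0]
finger_gap: 0.007
clock: 18.68
tool_pos: [0.5127, -0.1446, 0.2081]
tcp_rot: [0.256, 1.555, -0.256]
force: [0.2, 0.1, -4.3]
finger_gap: 0.0068
clock: 19.05
tool_pos: [0.5125, -0.1446, 0.2059]
tcp_rot: [0.256, 1.556, -0.256]
force: [0.2, 0.9, -4.1]
finger_gap: 0.0066
clock: 19.42
tool_pos: [0.5127, -0.1447, 0.2044]
tcp_rot: [0.256, 1.555, -0.256]
force: [-1.2, 0.3, 0.7]
finger_gap: 0.0071
```

The weight came off at TCP z 0.204, so the wire rests in the dips. I'll open gradually, settle, and withdraw upward.

```bash
python3 -m handwheel '[[0,0,0,0,0,0,0.12],[0,0,0,0,0,0,0.16],[0,0,0,0,0,0,0.25],[0,0,0,0,0,0,0.3],[0,0,0,0,0,0,0.3]]'
python3 -m handwheel '[[0,0,0,-0.3,0,0,0.3],[0,0,0,-1,0,0,0.3],[0,0,0,-2,0,0,0.3],[0,0,0,-3.5,0,0,0.3],[0,0,0,-5.5,0,0,0.3]]'
python3 -m handwheel '[[0,0,0,-2,0,0,0.3],[0,0,0,-4,0,0,0.3],[0,0,0,-6,0,0,0.3],[0,0,0,-7.5,0,0,0.3],[0,0,0,-8,0,0,0.3]]'
python3 - <<'E'
from h import *
snap('wrist','pics/w10.png');p=camera_params('wrist')
for n in('tall_pail','tall_pail_grip'):print(n,[(np.round(x['centre'],1).tolist(),round(x['confidence'],2)) for x in find_in('wrist',n)][:2])
a=cv2.imread('pics/w10.png')
snap('scene','pics/s10.png')
for n in('tall_pail','tall_pail_grip'):print('s',n,[(np.round(x['centre'],1).tolist(),round(x['confidence'],2)) for x in find_in('scene',n)][:2])
seat=np.array([.5129,-.1448,.223])
print('pred wrist seat',proj('wrist',[seat,seat-[0,0,.068]],p),'scene',proj('scene',[seat,seat-[0,0,.1]]))
s=cv2.imread('pics/s10.png')[130:240,260:360]
cv2.imwrite('pics/c10.png',np.hstack([cv2.resize(a[60:330,120:420],(444,400)),cv2.resize(s,(356,392),interpolation=2)[:400] if 0 else cv2.resize(s,(356,400),interpolation=2)]))
E
```

```text
clock: 20.05
tool_pos: [0.5126, -0.1446, 0.204]
tcp_rot: [0.256, 1.556, -0.256]
force: [-0.1, 0.7, -0.5]
finger_gap: 0.0258
clock: 20.68
tool_pos: [0.5125, -0.1447, 0.2602]
tcp_rot: [0.256, 1.556, -0.256]
force: [0.1, -0.5, -0.4]
finger_gap: 0.0261
clock: 21.3
tool_pos: [0.5129, -0.1449, 0.3403]
tcp_rot: [0.256, 1.554, -0.255]
force: [0.5, -0.4, -0.4]
finger_gap: 0.0257
tall_pail [([249.6, 173.6], 0.75)]
tall_pail_grip [([250.9, 180.5], 0.86)]
s tall_pail [([310.3, 229.8], 0.75), ([322.9, 257.3], 0.18)]
s tall_pail_grip [([314.5, 204.8], 0.59)]
pred wrist seat [[254.2449725  186.70044526]
 [254.19414831 172.16720327]] scene [[313.09843419 200.55435224]
 [310.13580298 234.50261853]]
```

The viewer limit is reached, so I'll check the hang numerically: sleeve position against the prongs, and stillness over time.

```bash
python3 -m handwheel '[[0,0,0,0,0,0,0.3],[0,0,0,0,0,0,0.3],[0,0,0,0,0,0,0.3],[0,0,0,0,0,0,0.3],[0,0,0,0,0,0,0.3]]' >/dev/null;python3 - <<'E'
from h import *
np.set_printoptions(precision=4,suppress=True,linewidth=200)
a=cv2.imread('pics/w10.png');b=camera('wrist')[:,:,::-1].copy();p=camera_params('wrist')
d=np.abs(a.astype(int)-b).max(2)[100:250,150:420];print('changed px',(d>25).sum())
g=cv2.cvtColor(b,cv2.COLOR_BGR2GRAY);h=cv2.cvtColor(b,cv2.COLOR_BGR2HSV)
n,l,st,ce=cv2.connectedComponentsWithStats((g[150:225,225:285]<45).astype(np.uint8))
for i in range(1,n):
  if st[i,4]>30: print('dark',st[i,:4]+[225,150,0,0],st[i,4],ce[i]+[225,150])
for c in(300,310,320,330,340):
  m=(h[130:250,c,1]<22);runs=[];i=0
  while i<120:
    if m[i]:
      j=i
      while j<120 and m[j]:j+=1
      if j-i>=4:runs.append((130+i,129+j,int(g[130+i:130+j,c].mean())))
      i=j
    else:i+=1
  print(c,runs)
seat=np.array([.5129,-.1448,.223]);X=np.array([.9474,-.3201,0]);Y=np.array([.3201,.9474,0])
print('seat',proj('wrist',[seat,seat+.013*Y,seat-.013*Y],p).round(1).tolist());print('prongs lvl',proj('wrist',[seat+X*.04+Y*s+[0,0,.0045] for s in(.023,-.023)],p).round(1).tolist())
cs=[]
for k in range(2):
  camera('scene');cs.append([x['centre'] for x in find_in('scene','tall_pail')][:1])
print(cs,find_in('scene','short_pail')[:2],find_in('scene','bottle_near')[:1],find_in('scene','beaker_back')[:1])
E
```

```text
changed px 1745
dark [250 152  11  52] 338 [254.8195 185.8935]
300 [(130, 190, 138), (209, 216, 109), (243, 249, 64)]
310 [(130, 190, 124), (209, 216, 156)]
320 [(159, 173, 121), (209, 216, 154)]
330 [(159, 182, 101), (209, 216, 153)]
340 [(130, 134, 64), (152, 221, 157)]
seat [[254.9, 187.0], [254.8, 172.9], [254.9, 200.7]]
prongs lvl [[300.8, 162.5], [298.8, 212.6]]
[[[310.4, 228.6]], [[310.4, 229.2]]] [{'centre': [251.0, 204.6], 'confidence': 0.62}] [{'centre': [218.4, 263.8], 'confidence': 0.56}] [{'centre': [222.8, 146.7], 'confidence': 0.78}]
```

Run:
```python
from h import *
ims=[camera('wrist')[:,:,::-1].copy() for _ in range(8)]
for i in ims[1:]: 
  d=np.abs(i.astype(int)-ims[0]).max(2);print((d[100:250,150:420]>25).sum(),(d>25).sum(),end=' | ')
g=cv2.cvtColor(ims[-1],cv2.COLOR_BGR2GRAY)
print()
for r in range(148,222,3):
  q=np.where(g[r,240:272]<60)[0]+240;print(r,(q.min(),q.max(),len(q)) if len(q) else None,end=' ; ')
# rim circle check
pr=cv2.cvtColor(ims[-1],cv2.COLOR_BGR2GRAY)
print(observe()['clock'],observe()['force'])
```

```text
1 91 | 0 90 | 1 73 | 2 83 | 5 103 | 4 75 | 4 97 | 
148 (np.int64(253), np.int64(257), 5) ; 151 (np.int64(253), np.int64(257), 5) ; 154 (np.int64(253), np.int64(257), 5) ; 157 (np.int64(253), np.int64(256), 4) ; 160 (np.int64(253), np.int64(256), 4) ; 163 (np.int64(253), np.int64(256), 4) ; 166 (np.int64(253), np.int64(257), 5) ; 169 (np.int64(253), np.int64(257), 5) ; 172 (np.int64(253), np.int64(256), 4) ; 175 (np.int64(250), np.int64(260), 11) ; 178 (np.int64(250), np.int64(260), 11) ; 181 (np.int64(250), np.int64(260), 11) ; 184 (np.int64(250), np.int64(260), 11) ; 187 (np.int64(250), np.int64(260), 11) ; 190 (np.int64(250), np.int64(260), 11) ; 193 (np.int64(249), np.int64(260), 12) ; 196 (np.int64(250), np.int64(260), 11) ; 199 (np.int64(250), np.int64(260), 11) ; 202 (np.int64(250), np.int64(259), 10) ; 205 (np.int64(253), np.int64(257), 2) ; 208 (np.int64(253), np.int64(253), 1) ; 211 None ; 214 (np.int64(252), np.int64(256), 3) ; 217 (np.int64(253), np.int64(256), 2) ; 220 (np.int64(253), np.int64(256), 4) ; 23.025 [ 0.28853891 -0.48296822 -0.13300215]
```

```bash
python3 -c "
from bench import *
print(close_job())"
```

```text
the job is handed in; nothing more can be done
None
```

The tall pail is hanging on the fork, released and still, and I handed the job in at about 23 s; no verdict came back.

**What I did:** I gripped the sleeve and swung the bail upright with the pail standing. Part-way through I was pressing about 4 N towards the hinge line and tipped the pail slightly. I eased the grip outwards and the pail stood level again. The sleeve sat near the pads' lower edge, so I re-gripped deeper before lifting. I then carried the pail in over the prong tips, lowered it until its weight (about 4 N) came off the wrist, opened the gripper and withdrew straight up.

**Last checks:**
- **Position:** the sleeve lies in line with the fork seat along the prongs and about 1.4 mm off across them, from wrist-image pixels. The wire crosses the prongs on both sides of the sleeve.
- **Stillness:** eight pictures in a row were practically unchanged around the pail, and the wrist force was about zero.
- **Other things:** the short pail, bottle and beaker were found within a few pixels of their starting positions.

**Not confirmed:**
- **No final picture viewed:** the viewer reached its 12-picture limit, so the hung pail was checked only by numbers. Its final tilt and height were not measured directly; the height comes from where the weight came off the wrist.
- **Disagreements:** the network's sleeve position in the wrist picture was 3 to 6 px from the prediction, but my own pixel measurement agreed with it to about 1.5 px. The first comparison, just after withdrawing, showed some change in the picture. I put that down to settling, and it had gone in the later pictures.

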